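Load and crank the hand tube mixer

TASK

Put the orange-capped tube from the white rack into the empty socket of the hand-cranked tube mixer, pushed right down. Then turn the mixer clockwise by its black knob at a calm, steady pace of several seconds a turn, keeping hold through the heavy point of each turn so that it neither rolls back nor races away, for about two turns until its counter locks it; press the knob on against the lock with about 10 N for a moment, and never push it with over 20 N. Let go, with the tube still seated, and leave the other tubes and things alone.

Things in the scene. Friction and masses are not known exactly. Their poses are not given: they have to be found in the camera images.
- tube: The capped sample tube to load, orange cap. Clear round tube 29 mm across and 80 mm long, its lowest 13 mm tapering to a 12 mm wide tip, with an orange cap 34 mm across and 20 mm high on top: 100 mm tall in all, about 50 g. Origin: centre of the tip; z runs up the tube. It stands upright in one of the three holes of the rack, its tip 9 mm above the table (the holes are 36 mm deep).
- tube_cap (a point): Middle of the orange cap, on the tube's axis, 90 mm above its tip: where to grasp it.
- rack: White block rack fixed to the bench, 200 x 75 x 45 mm, with three holes in a row along its x, 62 mm apart, each holding an upright tube. Origin: centre of its underside; y is across the row.
- spare_a: Blue-capped tube in the rack, same shape as the orange-capped one; stays there. Origin: its tip.
- spare_b: Another blue-capped tube in the rack; stays there. Origin: its tip.
- mixer: Base of the hand-cranked tube mixer, fixed to the bench, white, 220 x 200 x 50 mm with a steel post. Origin: centre of its underside; -x is its front. It carries a tilted white rotor plate, 250 mm across, with a crank arm and black ball knob on one side and three grey tube sockets on the other; the outer two hold fixed blue-capped tubes, the middle one is empty. All stays below 270 mm.
- hub (a point): Point on the rotor's axis level with the knob's centre, 65 mm above the plate's underside (plate 6 mm thick). z: the rotor's axis, upwards, leaning 20 degrees from vertical towards the mixer's front; x: along the crank arm, from the axis towards the knob. It turns with the arm.
- knob_grip (a point): Centre of the black ball knob of the crank, 34 mm across, 85 mm from the rotor's axis, on a thin stem that rises from the crank arm; the arm's top is 33 mm below. Being a ball free to spin on its stem, it can be held from straight above. Same axes as hub.
- socket_floor (a point): Centre of the floor of the empty socket, 85 mm from the rotor's axis, opposite the knob. Bore 33 mm wide, 36 mm deep, parallel to the rotor's axis; z: up out of it. The tube is home when its tip stands on this floor. The loaded tubes stand 48 degrees to either side on the same circle, their caps 34 mm wide, tops 110 mm above the plate's underside.
- crank (a joint): Turn of the rotor, rad, clockwise from above; about 0 at the start, heavy socket side at the low front. Lifting that side takes up to 8 N at the knob (2 N of it friction); on the way down it pulls the knob ahead. The counter locks it hard a bit after two turns, at an unmarked angle, to be felt. Left near the low front, it stays put.
- wash_bottle: White plastic bottle with a red cap standing on the bench, 64 mm across, 130 mm tall. Leave alone.
- marker: Black marker pen lying on the bench, 130 mm long. Leave alone.
- spring_arm (a joint): Yield of the sprung crank arm against the rotor, rad: 0 unloaded, positive when the knob is pushed ahead (clockwise) of the rotor. Stiffness 12 Nm/rad, well damped, so about 0.07 rad for 10 N on the knob along its path; beyond 0.17 rad (24 N) the arm is overloaded.
Not all that is in view belongs to the job. Leave any pink look-alike of the tube alone.

How it is judged:
On the way, in this order (a step that is already met when the one before it is completed fails the run):
1. the orange-capped tube stands fully home in the empty socket, let go, before the crank has been turned (distance between tube and socket_floor below 0.007 m and angle between the z axis of tube and the z axis of socket_floor, either way round below 0.25 rad and contact force between the fingers and tube below 0.1 N and value of joint crank below 1 rad), for 0.2 s.
2. the mixer has been cranked through one turn with the tube in it (value of joint crank above 6 rad and distance between tube and socket_floor below 0.012 m).
3. the mixer stands at its counter's lock and the knob is pressed on against it (sprung arm yielding over 0.045 rad, about 6 N) (value of joint crank above 12.71 rad and value of joint spring_arm above 0.045 rad and velocity of joint crank below 0.3 rad/s), for 0.2 s.
At the end, for the whole second after the job is handed in: The mixer rests within 0.06 rad of its counter's lock, and the orange-capped tube stands in its socket with its tip within 7 mm of the floor's centre (value of joint crank above 12.71 rad and velocity of joint crank between -0.1 and 0.1 rad/s and distance between tube and socket_floor below 0.007 m); the robot touches nothing.
It fails at once if the mixer races (over 3 rad/s) (velocity of joint crank above 3 rad/s).
It fails at once if the mixer rolls back once it has been cranked (faster than 0.6 rad/s) (value of joint crank above 1 rad and velocity of joint crank below -0.6 rad/s).
It fails at once if another tube is shifted by over 15 mm (distance of any of spare_a, spare_b from where it was at the start of the episode above 0.015 m).
It fails at once if the bottle or the marker is shifted by over 20 mm (distance of any of wash_bottle, marker from where it was at the start of the episode above 0.02 m).
It fails at once if the crank is forced: its sprung arm yields over 0.17 rad (about 24 N at the knob) (value of joint spring_arm above 0.17 rad or value of joint spring_arm below -0.17 rad).
It also fails if it takes over 72 s, if anything falls off the work surface, if the arm or the gripper's body presses on something with over 40 N, if the wrist force passes 120 N, or if a joint passes its speed limit or range.

ROBOT

A 6-joint arm with a two-finger parallel gripper is mounted at the origin on the work surface. World frame = base frame: x ahead of the robot, y to its left, z up, the work surface at z = 0. Lengths are in m, angles in rad, forces in N, time in s.
With the tool pointing down it reaches from about 0.375 to 0.925 m from the base axis. Payload 5.7 kg.
Tool frame: the origin (TCP) lies at the very end of the fingers, on their centre line; the grasp point (between the pads) lies 19 mm behind it (manip.tcp_to_grasp is the distance from the TCP to the grasp point, in m); z points along the fingers, y is the line along which they close (so a half turn about z gives the same grasp; the last joint's range is limited). The gripper opens to 85 mm and grips with 20 to 120 N. Pads are 22 mm wide; open, the fingers measure 114 mm over their backs; the gripper's body (76 mm by 85 mm) begins 54 mm behind the grasp point. The pads swing forward as they close: fully open they stand 13 mm farther back than shut.
Start: joints at [-1.43, 0.359, 1.51, -0, 1.272, -0.115], TCP at [0.152, -0.58, 0.231] pointing down, gripper open.
Joint ranges: [-2.97, 2.97], [-1.01, 2.36], [0.21, 2.38], [-0.96, 4.11], [0.2, 2.71], [-2.98, 2.98]. Speed limits (rad/s): [2.39, 2.39, 3.14, 3.14, 3.14, 3.14].

INTERFACE

Orientations are given as a 3x3 rotation matrix whose columns are the frame's x, y, z axes.
In Python, from plant import manip gives the robot as it stands.
- The arm moves only by the tool apply_moves, never from a script. Its argument "increments" is a list of rows, each an object of numbers: "x", "y", "z": the shift along the tool's x, y, z in mm; "ax", "ay", "az": the turn, a rotation vector about the tool's x, y, z in rad. A call has exactly 8 rows; each row is the pose to reach, as a shift and turn from the pose commanded when the call began, along the tool's axes at that moment; what a row does not reach only later rows make up. A row lasts 1/10 s, in which the tool goes at most 50 mm and 8.59 degrees, less where a joint would pass 70% of its speed; a pose out of reach is approached as far as the arm can. A call with a gripper value outside its range is refused whole. "fingers" is the finger opening in mm, from 0 to 85.4, set as the call begins (left out, the last holds). The fingers move at their own pace and stop on an object; "force" is the grip in N (left out, the last holds). Time passes only in rows, so rows that repeat a pose let the fingers close, or fill a call up. It gives the time, the measured TCP pose, the force, the opening and the grip force at its end, in the units of the state.
- manip.sense(): the state, without advancing time (a new reading comes with each control period).
- manip.grab_frame(name): name is "scene" or "top" or "wrist"; returns the picture (400x640x3 uint8, red, green, blue); there is no depth.
- manip.calibration(name): a dict with "mtx" (3x3 intrinsics, pixels), "D" ([k1, k2, p1, p2, k3] as OpenCV has them; the pictures are not rectified), "R" (3x3) and "t" (3): a world point X has camera coordinates R X + t; the wrist camera has in their place "T_tool_cam" (4x4, takes a point from camera to tool coordinates, whose origin is the TCP and whose axes are the flange's). Camera axes: x right, y down, z forward; pixel columns grow to the right and rows downward; lengths in m; the calibration is good to about 2 mm. A picture is of the moment at which its call begins: read the wrist's pose just before it. calibration takes no time and is no camera call.
- manip.job_done(): hands the job in; it is judged then, once.
The state is a dict: "time_s": time; "qpos": joint angles; "dq": joint speeds; "joint_efforts": joint torques, N m; "tcp_pos": TCP position; "tcp_rot": TCP orientation; "wrist_force": force on the tool from outside, world axes, zero at the start; "ft_torque": the same for the moment, N m; "gripper_width": opening from 0.0 (shut) to 1.0 (fully open); "grip_force": force on a finger pad.
Only numpy, scipy, OpenCV 4.12 (cv2) and the standard library are available. Lean on these libraries where they do the work, as an engineer would, in place of code of your own. Each camera call takes 0.05 s, during which the arm holds its last target. There are 200 camera calls.

## Working session

There is one attempt and no reset: what is moved stays moved. The work goes in short steps, Python scripts to look and compute and a tool call to move; the robot and the scene stay as the last step left them, time stands still between calls to the robot, and variables do not carry over. Pictures are saved under pics/ and viewed, at most 10 in all, crops included, and the job is handed in when it is done.

Besides the shell and the picture viewer there is one more tool, called as name([rows], argument=value, ...), one row to a line, values as JSON. apply_moves: Moves the arm, as the interface text tells. Its arguments: {"type":"object","properties":{"increments":{"type":"array"},"fingers":{"type":"number"},"force":{"type":"number"}},"required":["increments"]}

```bash
ls; mkdir -p pics; python3 - <<'E'
from plant import manip
import cv2,numpy as np
for n in ("scene","top"):
    im=manip.grab_frame(n); cv2.imwrite(f"pics/{n}0.png",im[:,:,::-1]); c=manip.calibration(n); print(n,{k:np.round(v,4).tolist() for k,v in c.items()})
print(manip.calibration("wrist"), manip.tcp_to_grasp, manip.sense())
E
```

```text
pics
scene {'mtx': [[408.2897, 0.0, 322.2792], [0.0, 408.2897, 201.0218], [0.0, 0.0, 1.0]], 'D': [-0.0962, 0.0, 0.0, 0.0, 0.0], 'R': [[0.8738, 0.4858, -0.0199], [0.3062, -0.5816, -0.7537], [-0.3777, 0.6525, -0.657]], 't': [-0.507, -0.1026, 1.2736]}
top {'mtx': [[429.6489, 0.0, 319.9355], [0.0, 429.6489, 189.4491], [0.0, 0.0, 1.0]], 'D': [-0.072, 0.0, 0.0, 0.0, 0.0], 'R': [[-0.0022, -1.0, 0.0091], [-0.9978, 0.0016, -0.067], [0.067, -0.0092, -0.9977]], 't': [-0.0333, 0.6204, 1.0462]}
{'mtx': array([[283.85216267,   0.        , 322.02447393],
       [  0.        , 283.85216267, 194.62549903],
       [  0.        ,   0.        ,   1.        ]]), 'D': array([-0.02407836,  0.        ,  0.        ,  0.        ,  0.        ]), 'T_tool_cam': array([[ 2.84913636e-04, -9.44262058e-01, -3.29194601e-01,
         8.42238040e-02],
       [ 9.99999931e-01,  3.47097373e-04, -1.30127477e-04,
        -5.05425980e-04],
       [ 2.37137020e-04, -3.29194542e-01,  9.44262092e-01,
        -1.41426704e-01],
       [ 0.00000000e+00,  0.00000000e+00,  0.00000000e+00,
         1.00000000e+00]])} 0.0187 {'time_s': 0.1, 'qpos': array([-1.43010332e+00,  3.59433404e-01,  1.51137240e+00, -2.34418420e-06,
        1.27250727e+00, -1.15105475e-01]), 'dq': array([ 2.91738319e-05, -1.15553272e-03, -2.03276806e-03,  1.15769807e-04,
       -2.01851138e-04, -7.65436807e-05]), 'joint_efforts': array([ 3.98820748e-04, -5.28654170e+01, -2.79349476e+01, -1.38294895e-04,
        5.05649179e-03,  1.13294317e-05]), 'tcp_pos': array([ 0.15170863, -0.57983917,  0.23051906]), 'tcp_rot': array([[ 9.67461423e-01,  2.53018448e-01, -2.43471390e-04],
       [ 2.53018489e-01, -9.67459944e-01,  1.70310333e-03],
       [ 1.95367742e-04, -1.70928953e-03, -9.99998520e-01]]), 'wrist_force': array([ 0.14956428, -0.29353433, -0.17127649]), 'ft_torque': array([-0.0010757 ,  0.02911352, -0.00708514]), 'grip_force': 0.0, 'gripper_width': 0.9969638952412291}
```

View pics/scene0.png

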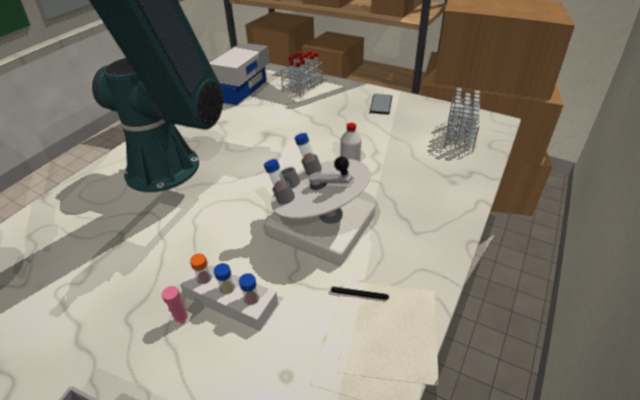

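View pics/top0.png

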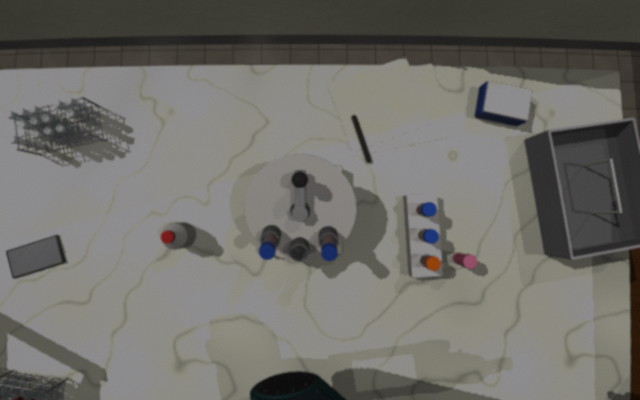

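The orange cap, at scene (199,262) and top (433,263), stands in the rack's end hole and fits the description. The pink look-alike is loose on the table at scene (174,300) and top (465,261). The mixer's knob is at scene (341,163) and top (300,180), and its empty socket is at top (299,249). I'll triangulate these and confirm with a crop.

```bash
cat > h.py <<'E'
import cv2,numpy as np
from plant import manip
def blobs(im,lo,hi,roi=None,amin=15):
    hsv=cv2.cvtColor(im,cv2.COLOR_RGB2HSV); m=cv2.inRange(hsv,lo,hi)
    if roi: k=np.zeros_like(m); x0,y0,x1,y1=roi; k[y0:y1,x0:x1]=255; m&=k
    n,_,st,c=cv2.connectedComponentsWithStats(m)
    return [(np.round(c[i],1).tolist(),st[i].tolist()) for i in range(1,n) if st[i,4]>=amin]
def ray(name,uv,s=None):
    c=manip.calibration(name)
    p=cv2.undistortPoints(np.array([[uv]],float),c["mtx"],c["D"])[0,0]; d=np.array([p[0],p[1],1.])
    if name=="wrist":
        T=c["T_tool_cam"]; R=s["tcp_rot"]; o=R@T[:3,3]+s["tcp_pos"]; d=R@T[:3,:3]@d
    else: o=-c["R"].T@c["t"]; d=c["R"].T@d
    return o,d/np.linalg.norm(d)
def tri(rs):
    A=0;b=0
    for o,d in rs:
        P=np.eye(3)-np.outer(d,d);A=A+P;b=b+P@o
    X=np.linalg.solve(A,b); return X,[round(1e3*np.linalg.norm((np.eye(3)-np.outer(d,d))@(X-o)),1) for o,d in rs]
def plane(r,z): o,d=r; return o+d*(z-o[2])/d[2]
E
python3 - <<'E'
from h import *
S=cv2.imread("pics/scene0.png")[:,:,::-1].copy();T=cv2.imread("pics/top0.png")[:,:,::-1].copy()
for n,I,rk in (("scene",S,(320,145,360,185)),("top",T,(285,165,320,195))):
    print(n);print(" or",blobs(I,(5,150,100),(18,255,255)));print(" bl",blobs(I,(105,130,50),(125,255,255)))
    print(" kn",blobs(I,(0,0,0),(179,255,45),rk,5))
a=cv2.resize(S[230:340,140:300],None,fx=4,fy=4,interpolation=cv2.INTER_CUBIC);b=cv2.resize(T[150:280,230:370],(474,440),interpolation=cv2.INTER_CUBIC)
cv2.imwrite("pics/crop1.png",np.hstack([a[:,:320],b])[:,:,::-1])
E
```

```text
scene
 or [([198.3, 261.5], [191, 254, 16, 16, 202])]
 bl [([251.5, 66.4], [247, 61, 10, 12, 67]), ([238.3, 91.2], [220, 69, 45, 35, 530]), ([301.3, 138.6], [295, 134, 13, 11, 99]), ([271.4, 165.5], [265, 160, 14, 12, 125]), ([221.9, 271.5], [214, 264, 16, 16, 204]), ([247.2, 282.0], [240, 274, 15, 17, 216])]
 kn [([341.5, 164.8], [335, 157, 13, 18, 162]), ([323.0, 184.0], [321, 184, 5, 1, 5])]
top
 or [([432.6, 263.1], [426, 257, 14, 14, 153])]
 bl [([480.8, 99.5], [476, 84, 10, 31, 153]), ([428.4, 209.0], [422, 203, 14, 13, 153]), ([430.5, 235.9], [424, 230, 14, 13, 153]), ([266.8, 250.4], [260, 242, 15, 17, 195]), ([328.7, 251.8], [322, 244, 15, 17, 209])]
 kn [([299.5, 179.3], [292, 172, 16, 15, 179])]
```

View pics/crop1.png

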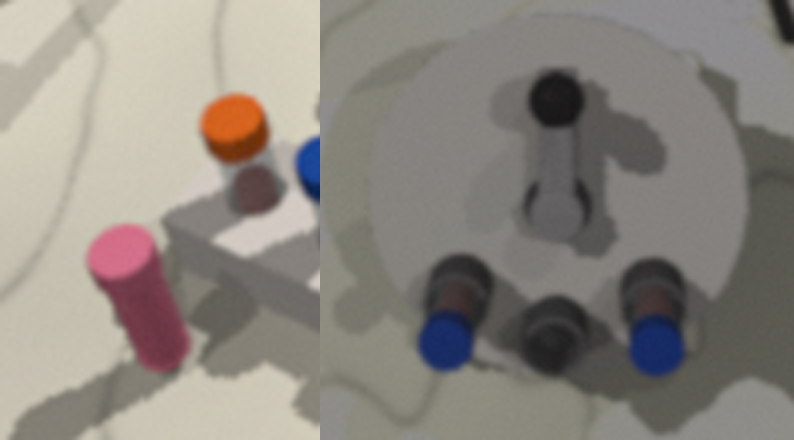

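The crop confirms the orange-capped tube in the rack, with the pink one loose beside it. The mixer's middle socket is empty and the knob is on the far side.

```bash
python3 - <<'E'
from h import *
from scipy.optimize import least_squares
P={k:tri([ray("scene",a),ray("top",b)]) for k,a,b in (
("orange",(198.3,261.5),(432.6,263.1)),("spA",(221.9,271.5),(430.5,235.9)),("spB",(247.2,282),(428.4,209)),
("knob",(341.5,163.2),(299.5,179.3)),("capL",(301.3,138.6),(266.8,250.4)),("capR",(271.4,165.5),(328.7,251.8)))}
for k,v in P.items(): print(k,np.round(v[0],4),v[1])
def mdl(p):
    H=p[:3];a=p[3];f=-np.array([np.cos(a),np.sin(a),0]);up=np.array([0,0,1.]);t=np.radians(20)
    n=np.sin(t)*f+np.cos(t)*up
    e0=np.cos(t)*f-np.sin(t)*up; b=p[4]; e=np.cos(b)*e0+np.sin(b)*np.cross(n,e0); s=np.cross(n,e); c,si=np.cos(np.radians(48)),np.sin(np.radians(48))
    return H,n,e,s,[H-.085*e,H+.085*(c*e+si*s)+.036*n,H+.085*(c*e-si*s)+.036*n],H+.085*e-.055*n
o=[P[k][0] for k in("knob","capL","capR")]
best=None
for sg in (0,1):
    oo=[o[0],o[1+sg],o[2-sg]]
    r=least_squares(lambda p:np.r_[np.concatenate([m-q for m,q in zip(mdl(p)[4],oo)]),p[4]*.02],[.6,0,.2,0,0])
    if best is None or r.cost<best.cost: best=r
H,n,e,s,pts,fl=mdl(best.x)
print("p",best.x,"res mm",np.round(best.fun*1e3,1));print("hub",H,"n",n,"e",e,"floor",fl)
print("mouth",fl+.036*n)
# check: circle reprojection of mouth in top
for name in("top","scene"):
    c=manip.calibration(name);print(name,cv2.projectPoints((fl+.036*n)[None],cv2.Rodrigues(c["R"])[0],c["t"],c["mtx"],c["D"])[0].ravel())
E
```

```text
orange [ 0.4457 -0.2913  0.1011] [np.float64(0.4), np.float64(0.4)]
spA [ 0.5075 -0.2877  0.1008] [np.float64(0.0), np.float64(0.0)]
spB [ 0.5693 -0.284   0.1004] [np.float64(0.1), np.float64(0.1)]
knob [0.6279 0.0089 0.2223] [np.float64(0.6), np.float64(0.6)]
capL [0.4837 0.0756 0.2064] [np.float64(0.0), np.float64(0.0)]
capR [ 0.4806 -0.0503  0.205 ] [np.float64(0.1), np.float64(0.1)]
p [ 0.54797852  0.01112003  0.19194774 -0.00401402 -0.02214726] res mm [-0.1  0.  -1.3  0.  -0.2  0.9  0.1  0.2  0.4 -0.4]
hub [0.54797852 0.01112003 0.19194774] n [-0.34201739  0.00137287  0.93969262] e [-0.93936571  0.02591628 -0.34193627] floor [0.48694339 0.0132474  0.11120006]
mouth [0.47463076 0.01329682 0.14502899]
top [298.65085111 252.4806542 ]
scene [286.38643529 170.96473279]
```

```bash
cat >> h.py <<'E'
from scipy.spatial.transform import Rotation as Ro
N=np.array([-.342,0,.9397])
DOWN=np.diag([1.,-1,-1]); TILT=np.array([[.9397,0,.342],[0,-1,0],[.342,0,-.9397]])
def go(p,R=DOWN,s=None):
    s=s or manip.sense(); A=s["tcp_rot"]; print("shift",np.round(1e3*A.T@(np.array(p)-s["tcp_pos"]),1),"rot",np.round(Ro.from_matrix(A.T@R).as_rotvec(),3))
E
python3 - <<'E'
from h import *
S=cv2.imread("pics/scene0.png")[:,:,::-1].copy();T=cv2.imread("pics/top0.png")[:,:,::-1].copy()
a=blobs(S,(160,90,90),(176,255,255));b=blobs(T,(160,70,60),(176,255,255));print(a,b)
for z in (.0,.09): print(plane(ray("scene",(172,292)),z),plane(ray("top",(470,262)),z))
go((.446,-.291,.20))
E
```

```text
[([174.5, 303.3], [162, 286, 25, 37, 504])] [([465.5, 260.2], [453, 253, 25, 16, 263])]
[ 3.74847754e-01 -3.35449211e-01 -1.11022302e-16] [ 0.43643623 -0.41541993  0.        ]
[ 0.44458994 -0.37254959  0.09      ] [ 0.44575632 -0.3830247   0.09      ]
shift [ 357.8 -204.9   30.9] rot [-0.002  0.     0.256]
```

apply_moves([
  {"x": 30, "y": -17, "z": 0, "az": 0.03},
  {"x": 70, "y": -40, "z": 2, "az": 0.07},
  {"x": 112, "y": -64, "z": 5, "az": 0.1},
  {"x": 155, "y": -89, "z": 10, "az": 0.14},
  {"x": 198, "y": -113, "z": 15, "az": 0.18},
  {"x": 241, "y": -138, "z": 20, "az": 0.22},
  {"x": 284, "y": -163, "z": 25, "az": 0.24},
  {"x": 325, "y": -186, "z": 30, "az": 0.256},
], fingers=55, force=40)

```text
schema error: expected keys x, y, z, ax, ay, az
```

```bash
python3 - <<'E'
from h import *
s=manip.sense(); print(s["tcp_pos"],s["gripper_width"],s["qpos"])
im=manip.grab_frame("wrist"); cv2.imwrite("pics/w1.png",im[:,:,::-1])
for b in blobs(im,(5,150,100),(18,255,255)): print(b,plane(ray("wrist",b[0],s),.109))
go((.446,-.291,.08))
E
```

```text
[ 0.15170863 -0.57983917  0.23051906] 0.9969638952412291 [-1.43010332e+00  3.59433404e-01  1.51137240e+00 -2.34418420e-06
  1.27250727e+00 -1.15105475e-01]
shift [ 357.8 -204.9  151. ] rot [-0.001  0.     0.256]
```

View pics/w1.png

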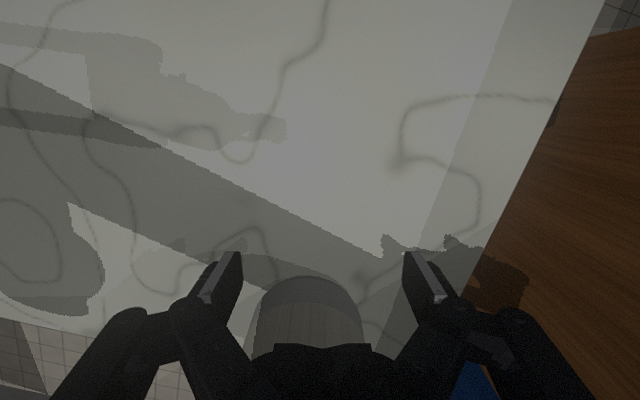

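The move was refused because every row needs all six keys. The picture is from the start pose: bare bench and the fingers, no tube.

apply_moves([
  {"x": 30, "y": -17, "z": 0, "ax": 0, "ay": 0, "az": 0.03},
  {"x": 70, "y": -40, "z": 2, "ax": 0, "ay": 0, "az": 0.07},
  {"x": 112, "y": -64, "z": 5, "ax": 0, "ay": 0, "az": 0.1},
  {"x": 155, "y": -89, "z": 10, "ax": 0, "ay": 0, "az": 0.14},
  {"x": 198, "y": -113, "z": 15, "ax": 0, "ay": 0, "az": 0.18},
  {"x": 241, "y": -138, "z": 20, "ax": 0, "ay": 0, "az": 0.22},
  {"x": 284, "y": -163, "z": 25, "ax": 0, "ay": 0, "az": 0.24},
  {"x": 325, "y": -186, "z": 30, "ax": 0, "ay": 0, "az": 0.256},
], fingers=55, force=40)

```text
time_s: 0.95
tcp_pos: [0.4202, -0.3163, 0.201]
tcp_rot: [[1.0, -0.001, -0.0], [-0.001, -1.0, 0.0], [-0.0, -0.0, -1.0]]
wrist_force: [1.1, -0.8, 0.7]
gripper_width: 0.64
grip_force: 0.0
```

```bash
python3 - <<'E'
from h import *
s=manip.sense(); print(s["tcp_pos"],s["gripper_width"],s["qpos"])
im=manip.grab_frame("wrist"); cv2.imwrite("pics/w2.png",im[:,:,::-1])
for b in blobs(im,(5,150,100),(18,255,255)): print(b,plane(ray("wrist",b[0],s),.109))
go((.446,-.291,.08))
E
```

```text
[ 0.420225   -0.31634569  0.20102578] 0.6404732953772837 [-7.76754612e-01  2.84390392e-01  1.70661897e+00  1.44642194e-04
  1.15088746e+00  7.94882490e-01]
([292.0, 168.2], [273, 150, 39, 37, 1098]) [ 0.44656283 -0.29067507  0.109     ]
shift [ 21.4 -19.5 120.4] rot [-0.005 -0.003  0.001]
```

apply_moves([
  {"x": 14, "y": -14, "z": 0, "ax": 0, "ay": 0, "az": 0},
  {"x": 27, "y": -27, "z": 15, "ax": 0, "ay": 0, "az": 0},
  {"x": 27, "y": -27, "z": 40, "ax": 0, "ay": 0, "az": 0},
  {"x": 27, "y": -27, "z": 60, "ax": 0, "ay": 0, "az": 0},
  {"x": 27, "y": -27, "z": 80, "ax": 0, "ay": 0, "az": 0},
  {"x": 27, "y": -27, "z": 100, "ax": 0, "ay": 0, "az": 0},
  {"x": 27, "y": -27, "z": 115, "ax": 0, "ay": 0, "az": 0},
  {"x": 27, "y": -27, "z": 120, "ax": 0, "ay": 0, "az": 0},
])

```text
time_s: 1.8
tcp_pos: [0.445, -0.2906, 0.0796]
tcp_rot: [[1.0, -0.0, -0.003], [-0.0, -1.0, 0.002], [-0.003, -0.002, -1.0]]
wrist_force: [-0.2, -0.5, 0.4]
gripper_width: 0.643
grip_force: 0.0
```

```bash
python3 - <<'E'
from h import *
go((.446,-.291,.08))
E
```

```text
shift [ 1.   0.4 -0.4] rot [-0.002  0.003 -0.   ]
```

Close on the cap, nudging 1 mm.

apply_moves([
  {"x": 1, "y": 0, "z": 0, "ax": 0, "ay": 0, "az": 0},
  {"x": 1, "y": 0, "z": 0, "ax": 0, "ay": 0, "az": 0},
  {"x": 1, "y": 0, "z": 0, "ax": 0, "ay": 0, "az": 0},
  {"x": 1, "y": 0, "z": 0, "ax": 0, "ay": 0, "az": 0},
  {"x": 1, "y": 0, "z": 0, "ax": 0, "ay": 0, "az": 0},
  {"x": 1, "y": 0, "z": 0, "ax": 0, "ay": 0, "az": 0},
  {"x": 1, "y": 0, "z": 0, "ax": 0, "ay": 0, "az": 0},
  {"x": 1, "y": 0, "z": 0, "ax": 0, "ay": 0, "az": 0},
], fingers=25, force=40)

```text
time_s: 2.6
tcp_pos: [0.4474, -0.2914, 0.0816]
tcp_rot: [[1.0, -0.0, 0.0], [-0.0, -1.0, -0.0], [0.0, 0.0, -1.0]]
wrist_force: [0.2, -0.7, 2.3]
gripper_width: 0.384
grip_force: 39.8
```

apply_moves([
  {"x": 0, "y": 0, "z": -15, "ax": 0, "ay": 0, "az": 0},
  {"x": 0, "y": 0, "z": -50, "ax": 0, "ay": 0, "az": 0},
  {"x": 0, "y": 0, "z": -90, "ax": 0, "ay": 0, "az": 0},
  {"x": -3, "y": -15, "z": -130, "ax": 0, "ay": 0, "az": 0},
  {"x": -6, "y": -40, "z": -170, "ax": 0, "ay": 0.04, "az": 0},
  {"x": -9, "y": -70, "z": -200, "ax": 0, "ay": 0.08, "az": 0},
  {"x": -12, "y": -105, "z": -215, "ax": 0, "ay": 0.12, "az": 0},
  {"x": -15, "y": -140, "z": -220, "ax": 0, "ay": 0.17, "az": 0},
])

```text
time_s: 3.4
tcp_pos: [0.4332, -0.1509, 0.3036]
tcp_rot: [[0.985, -0.001, 0.174], [-0.0, -1.0, -0.002], [0.174, 0.002, -0.985]]
wrist_force: [-0.0, -0.1, -0.9]
gripper_width: 0.379
grip_force: 40.3
```

```bash
python3 - <<'E'
from h import *
s=manip.sense();print(s["tcp_pos"],s["qpos"],s["gripper_width"],s["grip_force"])
go((.4196,.0133,.300),TILT)
E
```

```text
[ 0.43315948 -0.1508674   0.30359824] [-0.5614277  -0.00914441  1.80714744  0.09822114  1.19542804  0.98073366] 0.3789442769241276 40.25310516357422
shift [ -14.1 -164.2    0.9] rot [ 0.002  0.174 -0.   ]
```

apply_moves([
  {"x": -2, "y": -35, "z": 0, "ax": 0, "ay": 0.04, "az": 0},
  {"x": -5, "y": -72, "z": 0, "ax": 0, "ay": 0.08, "az": 0},
  {"x": -8, "y": -108, "z": -1, "ax": 0, "ay": 0.12, "az": 0},
  {"x": -11, "y": -138, "z": -1, "ax": 0, "ay": 0.16, "az": 0},
  {"x": -12, "y": -156, "z": -2, "ax": 0, "ay": 0.179, "az": 0},
  {"x": -12, "y": -164, "z": -2, "ax": 0, "ay": 0.179, "az": 0},
  {"x": -12, "y": -164, "z": -2, "ax": 0, "ay": 0.179, "az": 0},
  {"x": -12, "y": -164, "z": -2, "ax": 0, "ay": 0.179, "az": 0},
])

```text
time_s: 4.2
tcp_pos: [0.42, 0.0127, 0.3012]
tcp_rot: [[0.94, 0.001, 0.342], [0.001, -1.0, 0.0], [0.342, 0.0, -0.94]]
wrist_force: [-0.3, 0.6, -0.8]
gripper_width: 0.385
grip_force: 40.3
```

```bash
python3 - <<'E'
from h import *
s=manip.sense();print(s["tcp_pos"],s["qpos"],s["gripper_width"],s["grip_force"])
a=manip.grab_frame("wrist");b=manip.grab_frame("scene");t=manip.grab_frame("top")
for n,i in(("w",a),("s",b),("t",t)):cv2.imwrite(f"pics/{n}3.png",i[:,:,::-1])
ro=cv2.resize(b[90:230,220:400],(510,396),interpolation=cv2.INTER_CUBIC)
cv2.imwrite("pics/c3.png",np.hstack([a[:,170:460],ro[:, :],])[:396] [:,:,::-1] if 0 else np.hstack([a[:396,170:460],ro])[:,:,::-1])
o=[blobs(i,(5,150,90),(18,255,255)) for i in(a,b,t)];print(o)
go((.4196,.0133,.300),TILT)
E
```

```text
[0.41997241 0.01271892 0.30123871] [-0.19410736 -0.17664945  1.99901059  0.07963608  0.97790989  1.34289406] 0.38486656266136454 40.261348485946655
[[([323.5, 267.9], [290, 236, 65, 68, 2782])], [([311.1, 51.4], [303, 49, 16, 6, 27]), ([260.1, 100.9], [255, 96, 11, 12, 91])], [([295.6, 293.6], [287, 285, 17, 19, 205])]]
shift [-1.  -1.2  0.9] rot [ 0.     0.    -0.001]
```

View pics/c3.png

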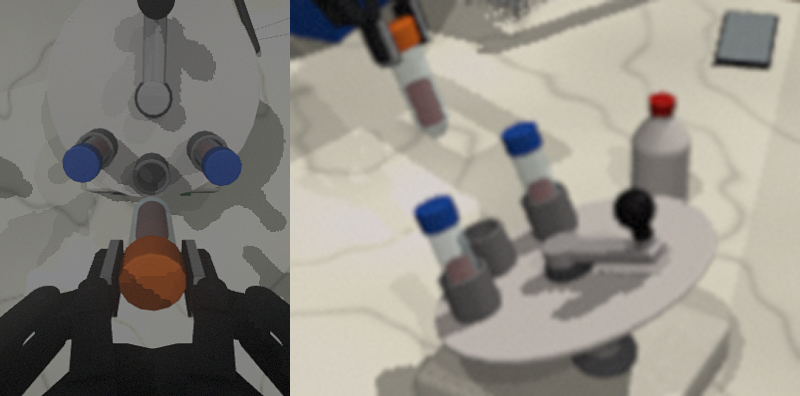

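The wrist view shows the tube held straight, cap at (323,268), with the bore at about (321,174) ahead of it and a blue cap to either side. Now to measure the bore and the tube's offset in the grip.

```bash
python3 - <<'E'
from h import *
s=manip.sense()
n=N; fl=np.array([.48694,.01325,.1112])
for uv in((321,173),(321,175)):
    o,d=ray("wrist",uv,s); M=fl+.036*n; X=o+d*(np.dot(M-o,n)/np.dot(d,n)); print("mouth",X,"pred",M)
# tip expected in picture & cap top in picture
c=manip.calibration("wrist");T=c["T_tool_cam"]
for nm,z in(("captop",-.0287),("tip",.0713)):
    p=np.linalg.inv(T)@np.array([0,0,z,1]); print(nm,cv2.projectPoints(p[None,:3],np.zeros(3),np.zeros(3),c["mtx"],c["D"])[0].ravel())
im=cv2.imread("pics/w3.png"); cv2.imwrite("pics/c4.png",cv2.resize(im[140:320,260:385],(500,600)[0:2] if 0 else (416,600),interpolation=cv2.INTER_CUBIC))
go(fl+n*.117,TILT)
E
```

```text
mouth [0.47887082 0.01353146 0.14657336] pred [0.474628  0.01325   0.1450292]
mouth [0.47670032 0.01353608 0.14578341] pred [0.474628  0.01325   0.1450292]
captop [322.70394626 282.88454787]
tip [322.44912353 205.72402494]
shift [-2.3 -1.2 84.4] rot [ 0.     0.    -0.001]
```

View pics/c4.png

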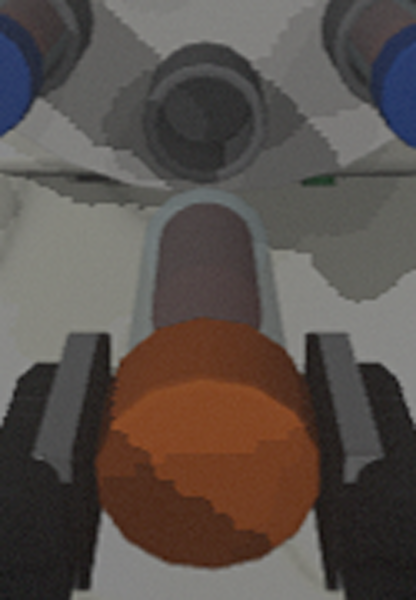

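The rim centre, about (322,177), agrees with the predicted mouth, and the tube is centred in the grip. Descend along the axis.

apply_moves([
  {"x": -2, "y": -0.5, "z": 15, "ax": 0, "ay": 0, "az": 0},
  {"x": -2, "y": -0.5, "z": 35, "ax": 0, "ay": 0, "az": 0},
  {"x": -2, "y": -0.5, "z": 55, "ax": 0, "ay": 0, "az": 0},
  {"x": -2, "y": -0.5, "z": 72, "ax": 0, "ay": 0, "az": 0},
  {"x": -2, "y": -0.5, "z": 82, "ax": 0, "ay": 0, "az": 0},
  {"x": -2, "y": -0.5, "z": 90, "ax": 0, "ay": 0, "az": 0},
  {"x": -2, "y": -0.5, "z": 97, "ax": 0, "ay": 0, "az": 0},
  {"x": -2, "y": -0.5, "z": 102, "ax": 0, "ay": 0, "az": 0},
])

```text
time_s: 5.15
tcp_pos: [0.4534, 0.0131, 0.2046]
tcp_rot: [[0.94, -0.0, 0.342], [-0.0, -1.0, -0.0], [0.342, -0.0, -0.94]]
wrist_force: [-0.8, -0.3, -0.1]
gripper_width: 0.386
grip_force: 40.3
```

```bash
python3 - <<'E'
from h import *
s=manip.sense();print(s["wrist_force"]);go(np.array([.48694,.01325,.1112])+N*.072,TILT)
E
```

```text
[-0.77596953 -0.26871815 -0.09991108]
shift [-0.4 -0.2 27.2] rot [ 0. -0. -0.]
```

No contact so far; go the rest of the way.

apply_moves([
  {"x": 0, "y": 0, "z": 5, "ax": 0, "ay": 0, "az": 0},
  {"x": 0, "y": 0, "z": 10, "ax": 0, "ay": 0, "az": 0},
  {"x": 0, "y": 0, "z": 15, "ax": 0, "ay": 0, "az": 0},
  {"x": 0, "y": 0, "z": 19, "ax": 0, "ay": 0, "az": 0},
  {"x": 0, "y": 0, "z": 22, "ax": 0, "ay": 0, "az": 0},
  {"x": 0, "y": 0, "z": 24, "ax": 0, "ay": 0, "az": 0},
  {"x": 0, "y": 0, "z": 25, "ax": 0, "ay": 0, "az": 0},
  {"x": 0, "y": 0, "z": 26, "ax": 0, "ay": 0, "az": 0},
])

```text
time_s: 5.95
tcp_pos: [0.462, 0.0132, 0.1803]
tcp_rot: [[0.94, -0.0, 0.342], [-0.0, -1.0, -0.0], [0.342, -0.0, -0.94]]
wrist_force: [0.3, -1.0, -0.8]
gripper_width: 0.383
grip_force: 40.3
```

apply_moves([
  {"x": 0, "y": 0, "z": 0.5, "ax": 0, "ay": 0, "az": 0},
  {"x": 0, "y": 0, "z": 1, "ax": 0, "ay": 0, "az": 0},
  {"x": 0, "y": 0, "z": 1.5, "ax": 0, "ay": 0, "az": 0},
  {"x": 0, "y": 0, "z": 2, "ax": 0, "ay": 0, "az": 0},
  {"x": 0, "y": 0, "z": 2.5, "ax": 0, "ay": 0, "az": 0},
  {"x": 0, "y": 0, "z": 3, "ax": 0, "ay": 0, "az": 0},
  {"x": 0, "y": 0, "z": 3, "ax": 0, "ay": 0, "az": 0},
  {"x": 0, "y": 0, "z": 3, "ax": 0, "ay": 0, "az": 0},
])

```text
time_s: 6.75
tcp_pos: [0.4637, 0.0131, 0.1787]
tcp_rot: [[0.939, -0.0, 0.344], [0.0, -1.0, -0.0], [0.344, 0.0, -0.939]]
wrist_force: [-6.3, 0.5, 14.1]
gripper_width: 0.385
grip_force: 41.9
```

```bash
python3 - <<'E'
from h import *
s=manip.sense();print(s["wrist_force"],s["tcp_rot"].T@s["wrist_force"]);go(np.array([.48694,.01325,.1112])+N*.072,TILT)
E
```

```text
[-6.28533566  0.54295472 14.09896811] [ -1.05152169  -0.53902371 -15.40080847]
shift [-1.2 -0.1 -0.6] rot [ 0.    -0.002  0.   ]
```

Seated: 15 N axial at the predicted depth. Open and retreat along the axis.

apply_moves([
  {"x": 0, "y": 0, "z": 1, "ax": 0, "ay": 0, "az": 0},
  {"x": 0, "y": 0, "z": 1, "ax": 0, "ay": 0, "az": 0},
  {"x": 0, "y": 0, "z": 1, "ax": 0, "ay": 0, "az": 0},
  {"x": 0, "y": 0, "z": 1, "ax": 0, "ay": 0, "az": 0},
  {"x": 0, "y": 0, "z": 1, "ax": 0, "ay": 0, "az": 0},
  {"x": 0, "y": 0, "z": 1, "ax": 0, "ay": 0, "az": 0},
  {"x": 0, "y": 0, "z": -5, "ax": 0, "ay": 0, "az": 0},
  {"x": 0, "y": 0, "z": -15, "ax": 0, "ay": 0, "az": 0},
], fingers=50)

```text
time_s: 7.55
tcp_pos: [0.4573, 0.0133, 0.1915]
tcp_rot: [[0.94, -0.0, 0.341], [-0.0, -1.0, 0.0], [0.341, -0.0, -0.94]]
wrist_force: [-0.4, -0.5, -0.6]
gripper_width: 0.584
grip_force: 0.0
```

apply_moves([
  {"x": 0, "y": 0, "z": -12, "ax": 0, "ay": 0, "az": 0},
  {"x": 0, "y": 0, "z": -28, "ax": 0, "ay": 0, "az": 0},
  {"x": 0, "y": 0, "z": -45, "ax": 0, "ay": 0, "az": 0},
  {"x": 0, "y": 0, "z": -60, "ax": 0, "ay": 0, "az": 0},
  {"x": 0, "y": 0, "z": -70, "ax": 0, "ay": 0, "az": 0},
  {"x": 0, "y": 0, "z": -75, "ax": 0, "ay": 0, "az": 0},
  {"x": 0, "y": 0, "z": -75, "ax": 0, "ay": 0, "az": 0},
  {"x": 0, "y": 0, "z": -75, "ax": 0, "ay": 0, "az": 0},
])

```text
time_s: 8.35
tcp_pos: [0.432, 0.0133, 0.2618]
tcp_rot: [[0.94, -0.0, 0.342], [-0.0, -1.0, 0.0], [0.342, -0.0, -0.94]]
wrist_force: [0.5, -0.2, 0.9]
gripper_width: 0.587
grip_force: 0.0
```

```bash
python3 - <<'E'
from h import *
s=manip.sense();im=manip.grab_frame("wrist");cv2.imwrite("pics/w5.png",im[:,:,::-1])
b=manip.grab_frame("scene");t=manip.grab_frame("top")
print([blobs(i,(5,150,90),(18,255,255)) for i in(im,b,t)])
cv2.imwrite("pics/c5.png",np.hstack([im[:,170:470],cv2.resize(b[100:230,220:400],(500,400),interpolation=cv2.INTER_CUBIC)])[:,:,::-1])
H=np.array([.548,.0111,.1919]);fl=np.array([.48694,.01325,.1112])
o,d=ray("wrist",(0,0),s)
c=manip.calibration("wrist");T=c["T_tool_cam"]
def pr(X):
    p=np.linalg.inv(T)@np.r_[s["tcp_rot"].T@(X-s["tcp_pos"]),1];return cv2.projectPoints(p[None,:3],np.zeros(3),np.zeros(3),c["mtx"],c["D"])[0].ravel()
print("exp captop",pr(fl+N*.1),"exp knob",pr(np.array([.6279,.009,.2215])))
print("knobpx",blobs(im,(0,0,0),(179,255,35),(280,0,380,120)))
go(np.array([.6279,.009,.2215])-N*.0187,TILT)
E
```

```text
[[([320.1, 215.3], [300, 192, 42, 46, 1423])], [([310.7, 51.7], [302, 49, 17, 7, 29]), ([276.3, 151.9], [270, 147, 14, 11, 107])], [([297.2, 266.4], [290, 258, 16, 17, 205])]]
exp captop [322.48138877 210.81246444] exp knob [328.32150354 -28.2908244 ]
knobpx []
shift [170.8   4.3 122.9] rot [-0.     0.002 -0.   ]
```

View pics/c5.png

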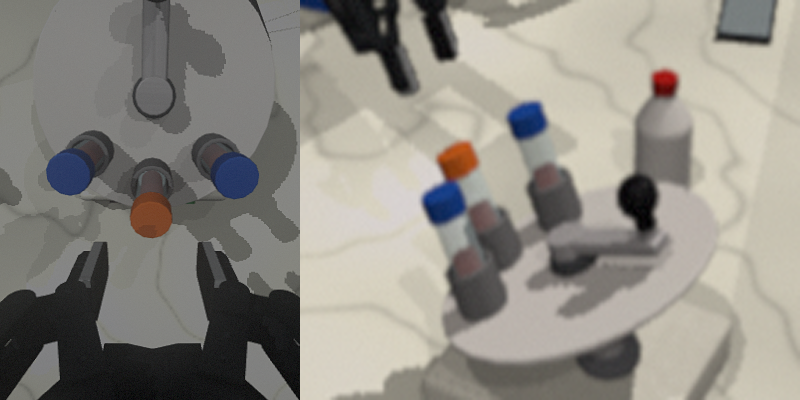

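The orange tube stands level with the blue ones, cap at (320,215) in the wrist view, so it is home. Next, above the knob.

apply_moves([
  {"x": 15, "y": 0, "z": 0, "ax": 0, "ay": 0, "az": 0},
  {"x": 50, "y": 1, "z": 0, "ax": 0, "ay": 0, "az": 0},
  {"x": 90, "y": 2, "z": 10, "ax": 0, "ay": 0, "az": 0},
  {"x": 130, "y": 3, "z": 25, "ax": 0, "ay": 0, "az": 0},
  {"x": 155, "y": 4, "z": 40, "ax": 0, "ay": 0, "az": 0},
  {"x": 168, "y": 4, "z": 50, "ax": 0, "ay": 0, "az": 0},
  {"x": 171, "y": 4, "z": 55, "ax": 0, "ay": 0, "az": 0},
  {"x": 171, "y": 4, "z": 55, "ax": 0, "ay": 0, "az": 0},
])

```text
time_s: 9.3
tcp_pos: [0.6108, 0.0094, 0.2673]
tcp_rot: [[0.941, 0.0, 0.339], [-0.0, -1.0, 0.0], [0.339, -0.0, -0.941]]
wrist_force: [0.3, 0.3, -0.4]
gripper_width: 0.584
grip_force: 0.0
```

```bash
python3 - <<'E'
from h import *
manip.grab_frame("top")
s=manip.sense();im=manip.grab_frame("wrist");cv2.imwrite("pics/w6.png",im[:,:,::-1]);print(s["tcp_pos"],s["qpos"])
K=np.array([.6279,.009,.2215])
c=manip.calibration("wrist");T=c["T_tool_cam"]
p=np.linalg.inv(T)@np.r_[s["tcp_rot"].T@(K-s["tcp_pos"]),1];print(cv2.projectPoints(p[None,:3],np.zeros(3),np.zeros(3),c["mtx"],c["D"])[0].ravel())
print("knobpx",blobs(im,(0,0,0),(179,255,40),(270,150,375,330),100))
go(K-N*.0187,TILT)
E
```

```text
[0.61029949 0.00944276 0.26781952] [-0.12365136  0.1762433   1.73286362  0.05441499  0.88931596  1.42025968]
[323.11571531 215.54360873]
knobpx [([322.7, 219.1], [300, 195, 44, 44, 1144]), ([272.9, 270.1], [270, 242, 8, 68, 363]), ([371.1, 269.2], [367, 242, 8, 67, 356]), ([274.9, 319.5], [270, 307, 11, 23, 158])]
shift [ 0.8  0.4 68.7] rot [-0.     0.002 -0.   ]
```

View pics/w6.png

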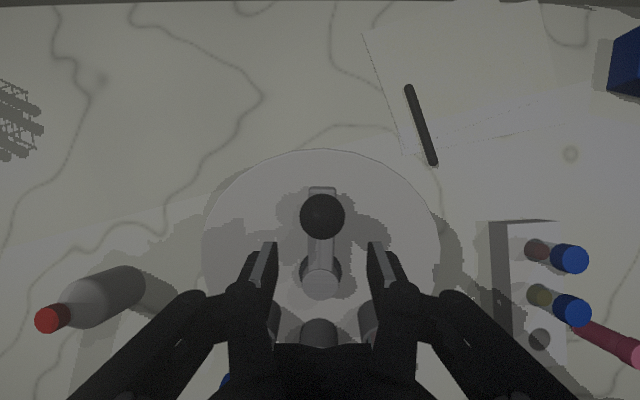

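apply_moves([
  {"x": 0, "y": 0.5, "z": 12, "ax": 0, "ay": 0, "az": 0},
  {"x": 0, "y": 0.5, "z": 28, "ax": 0, "ay": 0, "az": 0},
  {"x": 0, "y": 0.5, "z": 44, "ax": 0, "ay": 0, "az": 0},
  {"x": 0, "y": 0.5, "z": 56, "ax": 0, "ay": 0, "az": 0},
  {"x": 0, "y": 0.5, "z": 64, "ax": 0, "ay": 0, "az": 0},
  {"x": 0, "y": 0.5, "z": 68, "ax": 0, "ay": 0, "az": 0},
  {"x": 0, "y": 0.5, "z": 68, "ax": 0, "ay": 0, "az": 0},
  {"x": 0, "y": 0.5, "z": 68, "ax": 0, "ay": 0, "az": 0},
])

```text
time_s: 10.2
tcp_pos: [0.6352, 0.0087, 0.2054]
tcp_rot: [[0.939, -0.0, 0.343], [-0.0, -1.0, -0.0], [0.343, -0.0, -0.939]]
wrist_force: [-0.7, 0.2, -0.1]
gripper_width: 0.584
grip_force: 0.0
```

apply_moves([
  {"x": 0, "y": 0, "z": 0, "ax": 0, "ay": 0, "az": 0},
  {"x": 0, "y": 0, "z": 0, "ax": 0, "ay": 0, "az": 0},
  {"x": 0, "y": 0, "z": 0, "ax": 0, "ay": 0, "az": 0},
  {"x": 0, "y": 0, "z": 0, "ax": 0, "ay": 0, "az": 0},
  {"x": 0, "y": 0, "z": 0, "ax": 0, "ay": 0, "az": 0},
  {"x": 0, "y": 0, "z": 0, "ax": 0, "ay": 0, "az": 0},
  {"x": 0, "y": 0, "z": 0, "ax": 0, "ay": 0, "az": 0},
  {"x": 0, "y": 0, "z": 0, "ax": 0, "ay": 0, "az": 0},
], fingers=25, force=80)

```text
time_s: 11.0
tcp_pos: [0.6352, 0.0088, 0.206]
tcp_rot: [[0.939, -0.0, 0.343], [-0.0, -1.0, 0.0], [0.343, -0.0, -0.939]]
wrist_force: [-2.9, 0.8, 6.7]
gripper_width: 0.364
grip_force: 78.6
```

```bash
python3 - <<'E'
from h import *
s=manip.sense();print(s["tcp_pos"],s["tcp_rot"].T@s["wrist_force"])
H=np.array([.548,.0111,.1919]);X=s["tcp_rot"].T@(s["tcp_pos"]-H);print("rel hub in tool mm",X*1e3)
# circle tables, r=85; knob angle now th0
r=85;th0=-.0+np.arctan2(X[1],X[0]);print("th0",th0)
E
```

```text
[0.63518378 0.00882609 0.20604838] [-0.45826654 -0.83912708 -7.33369453]
rel hub in tool mm [86.74374532  2.25907696 16.63667327]
th0 0.02603722516907659
```

Gripped. Tables for the turn: radius 85 mm in the tool's xy plane, about 1 rad per call after a ramp.

```bash
cat > tab.py <<'E'
import numpy as np,sys
def table(ths,th0=.026,r=85):
    P=np.array([[r*(np.cos(t)-np.cos(th0)),r*(np.sin(t)-np.sin(th0))] for t in np.r_[th0,ths]]);P=np.round(P*2)/2
    for i in range(0,len(ths),8): print(f"end {ths[i+7]:.2f}",[tuple(map(float,p-P[i])) for p in P[i+1:i+9]])
E
python3 -c "
from tab import *
d=np.r_[np.linspace(.015,.12,8),np.full(80,.125),]
table(.026+np.cumsum(d))"
```

```text
end 0.57 [(-0.0, 1.5), (-0.0, 4.0), (-0.5, 7.5), (-1.5, 12.5), (-2.5, 19.0), (-5.0, 26.0), (-8.5, 34.5), (-13.0, 43.5)]
end 1.57 [(-6.5, 8.5), (-13.5, 16.0), (-22.0, 23.0), (-31.0, 28.5), (-40.5, 33.0), (-50.5, 36.5), (-61.0, 38.5), (-71.5, 39.5)]
end 2.57 [(-10.5, -1.0), (-21.0, -3.0), (-31.0, -6.0), (-41.0, -10.5), (-50.0, -16.0), (-58.0, -22.5), (-65.5, -30.5), (-72.0, -39.0)]
end 3.57 [(-5.0, -9.0), (-9.0, -19.0), (-12.0, -29.5), (-13.0, -40.0), (-13.5, -50.5), (-12.0, -61.0), (-9.5, -71.5), (-6.0, -81.0)]
end 4.57 [(5.0, -9.5), (11.0, -18.5), (18.5, -26.0), (26.5, -33.0), (35.0, -39.0), (44.5, -43.5), (54.5, -47.0), (65.0, -49.5)]
end 5.57 [(10.5, -0.5), (21.5, -0.5), (32.0, 1.5), (42.0, 4.5), (51.5, 9.0), (61.0, 14.5), (69.0, 21.0), (76.5, 28.5)]
end 6.57 [(6.5, 8.5), (12.0, 17.5), (16.0, 27.5), (19.0, 37.5), (20.5, 48.0), (21.0, 58.5), (20.0, 69.0), (17.5, 79.5)]
end 7.57 [(-3.5, 10.0), (-8.5, 19.5), (-14.0, 28.5), (-21.0, 36.0), (-29.0, 43.5), (-38.0, 49.5), (-47.5, 54.0), (-57.5, 58.0)]
end 8.57 [(-10.0, 2.0), (-20.5, 3.0), (-31.5, 3.0), (-42.0, 1.5), (-52.0, -1.5), (-62.0, -5.5), (-71.0, -11.0), (-79.5, -17.5)]
end 9.57 [(-7.5, -7.5), (-14.0, -15.5), (-19.5, -24.5), (-24.0, -34.5), (-27.0, -44.5), (-29.0, -55.0), (-29.5, -65.5), (-28.5, -76.0)]
end 10.57 [(2.0, -10.5), (5.5, -20.5), (10.0, -30.0), (16.0, -39.0), (23.0, -47.0), (30.5, -54.5), (39.5, -60.5), (48.5, -65.5)]
```

apply_moves([
  {"x": 0, "y": 1.5, "z": 0, "ax": 0, "ay": 0, "az": 0},
  {"x": 0, "y": 4, "z": 0, "ax": 0, "ay": 0, "az": 0},
  {"x": -0.5, "y": 7.5, "z": 0, "ax": 0, "ay": 0, "az": 0},
  {"x": -1.5, "y": 12.5, "z": 0, "ax": 0, "ay": 0, "az": 0},
  {"x": -2.5, "y": 19, "z": 0, "ax": 0, "ay": 0, "az": 0},
  {"x": -5, "y": 26, "z": 0, "ax": 0, "ay": 0, "az": 0},
  {"x": -8.5, "y": 34.5, "z": 0, "ax": 0, "ay": 0, "az": 0},
  {"x": -13, "y": 43.5, "z": 0, "ax": 0, "ay": 0, "az": 0},
])

```text
time_s: 11.8
tcp_pos: [0.6229, -0.0339, 0.2016]
tcp_rot: [[0.939, 0.0, 0.343], [-0.001, -1.0, 0.002], [0.343, -0.002, -0.939]]
wrist_force: [-4.0, 6.6, 7.2]
gripper_width: 0.355
grip_force: 78.7
```

```bash
cat > chk.py <<'E'
from h import *
s=manip.sense();f=s["tcp_rot"].T@s["wrist_force"]
H=np.array([.548,.0111,.1919]);X=1e3*s["tcp_rot"].T@(s["tcp_pos"]-H);t=np.arctan2(X[1],X[0])
print("t",s["time_s"],"f tool",np.round(f,1),"rad/tan",np.round([f[0]*np.cos(t)+f[1]*np.sin(t),-f[0]*np.sin(t)+f[1]*np.cos(t)],1),"r",np.round(np.hypot(X[0],X[1]),1),"z",round(X[2],1),"th",round(t,3),"w",round(s["gripper_width"],3))
E
python3 chk.py
```

```text
t 11.8 f tool [-1.2 -6.6 -8.1] rad/tan [-4.5 -5. ] r 86.4 z 16.6 th 0.548 w 0.355
```

apply_moves([
  {"x": -6.5, "y": 8.5, "z": 0, "ax": 0, "ay": 0, "az": 0},
  {"x": -13.5, "y": 16, "z": 0, "ax": 0, "ay": 0, "az": 0},
  {"x": -22, "y": 23, "z": 0, "ax": 0, "ay": 0, "az": 0},
  {"x": -31, "y": 28.5, "z": 0, "ax": 0, "ay": 0, "az": 0},
  {"x": -40.5, "y": 33, "z": 0, "ax": 0, "ay": 0, "az": 0},
  {"x": -50.5, "y": 36.5, "z": 0, "ax": 0, "ay": 0, "az": 0},
  {"x": -61, "y": 38.5, "z": 0, "ax": 0, "ay": 0, "az": 0},
  {"x": -71.5, "y": 39.5, "z": 0, "ax": 0, "ay": 0, "az": 0},
])

```text
time_s: 12.6
tcp_pos: [0.5579, -0.0736, 0.1781]
tcp_rot: [[0.938, -0.001, 0.348], [-0.002, -1.0, 0.001], [0.348, -0.001, -0.938]]
wrist_force: [5.9, 10.7, 4.4]
gripper_width: 0.36
grip_force: 78.8
```

```bash
python3 chk.py
```

```text
t 12.6 f tool [  7.  -10.7  -2.1] rad/tan [-10.3  -7.6] r 84.9 z 16.3 th 1.516 w 0.36
```

apply_moves([
  {"x": -10.5, "y": -1.5, "z": 0, "ax": 0, "ay": 0, "az": 0},
  {"x": -21, "y": -4, "z": 0, "ax": 0, "ay": 0, "az": 0},
  {"x": -31, "y": -7.5, "z": 0, "ax": 0, "ay": 0, "az": 0},
  {"x": -41, "y": -12, "z": 0, "ax": 0, "ay": 0, "az": 0},
  {"x": -50, "y": -17.5, "z": 0, "ax": 0, "ay": 0, "az": 0},
  {"x": -58, "y": -24, "z": 0, "ax": 0, "ay": 0, "az": 0},
  {"x": -65.5, "y": -32, "z": 0, "ax": 0, "ay": 0, "az": 0},
  {"x": -72, "y": -40.5, "z": 0, "ax": 0, "ay": 0, "az": 0},
])

```text
time_s: 13.4
tcp_pos: [0.4888, -0.0354, 0.1527]
tcp_rot: [[0.939, -0.0, 0.345], [0.001, -1.0, -0.003], [0.345, 0.003, -0.939]]
wrist_force: [-3.8, -7.2, 9.1]
gripper_width: 0.358
grip_force: 79.8
```

```bash
python3 chk.py
```

```text
t 13.4 f tool [-0.4  7.2 -9.9] rad/tan [ 4.4 -5.7] r 83.2 z 16.5 th 2.55 w 0.358
```

apply_moves([
  {"x": -5.5, "y": -9, "z": 0, "ax": 0, "ay": 0, "az": 0},
  {"x": -10, "y": -19, "z": 0, "ax": 0, "ay": 0, "az": 0},
  {"x": -13, "y": -29.5, "z": 0, "ax": 0, "ay": 0, "az": 0},
  {"x": -14, "y": -40, "z": 0, "ax": 0, "ay": 0, "az": 0},
  {"x": -14.5, "y": -50.5, "z": 0, "ax": 0, "ay": 0, "az": 0},
  {"x": -13, "y": -61, "z": 0, "ax": 0, "ay": 0, "az": 0},
  {"x": -10.5, "y": -71.5, "z": 0, "ax": 0, "ay": 0, "az": 0},
  {"x": -7, "y": -81, "z": 0, "ax": 0, "ay": 0, "az": 0},
])

```text
time_s: 14.2
tcp_pos: [0.4828, 0.0474, 0.1505]
tcp_rot: [[0.938, -0.0, 0.345], [0.0, -1.0, -0.0], [0.345, 0.0, -0.938]]
wrist_force: [-1.2, -0.7, 7.7]
gripper_width: 0.352
grip_force: 79.7
```

```bash
python3 chk.py
```

```text
t 14.2 f tool [ 1.5  0.7 -7.6] rad/tan [-1.7  0.1] r 83.8 z 16.3 th -2.693 w 0.352
```

apply_moves([
  {"x": 5, "y": -9.5, "z": 0, "ax": 0, "ay": 0, "az": 0},
  {"x": 11, "y": -18.5, "z": 0, "ax": 0, "ay": 0, "az": 0},
  {"x": 18.5, "y": -26, "z": 0, "ax": 0, "ay": 0, "az": 0},
  {"x": 26.5, "y": -33, "z": 0, "ax": 0, "ay": 0, "az": 0},
  {"x": 35, "y": -39, "z": 0, "ax": 0, "ay": 0, "az": 0},
  {"x": 44.5, "y": -43.5, "z": 0, "ax": 0, "ay": 0, "az": 0},
  {"x": 54.5, "y": -47, "z": 0, "ax": 0, "ay": 0, "az": 0},
  {"x": 65, "y": -49.5, "z": 0, "ax": 0, "ay": 0, "az": 0},
])

```text
time_s: 15.0
tcp_pos: [0.5451, 0.0963, 0.1732]
tcp_rot: [[0.938, 0.0, 0.346], [0.001, -1.0, -0.001], [0.346, 0.001, -0.938]]
wrist_force: [2.0, -9.9, 5.6]
gripper_width: 0.356
grip_force: 79.6
```

```bash
python3 chk.py
```

```text
t 15.0 f tool [ 3.8  9.9 -4.6] rad/tan [-10.2   2.8] r 85.7 z 16.5 th -1.678 w 0.356
```

apply_moves([
  {"x": 10.5, "y": 0, "z": 0, "ax": 0, "ay": 0, "az": 0},
  {"x": 21.5, "y": 0.5, "z": 0, "ax": 0, "ay": 0, "az": 0},
  {"x": 32, "y": 2.5, "z": 0, "ax": 0, "ay": 0, "az": 0},
  {"x": 42, "y": 5.5, "z": 0, "ax": 0, "ay": 0, "az": 0},
  {"x": 51.5, "y": 10, "z": 0, "ax": 0, "ay": 0, "az": 0},
  {"x": 61, "y": 15.5, "z": 0, "ax": 0, "ay": 0, "az": 0},
  {"x": 69, "y": 22, "z": 0, "ax": 0, "ay": 0, "az": 0},
  {"x": 76.5, "y": 29.5, "z": 0, "ax": 0, "ay": 0, "az": 0},
])

```text
time_s: 15.8
tcp_pos: [0.616, 0.067, 0.1991]
tcp_rot: [[0.939, -0.0, 0.345], [-0.0, -1.0, 0.0], [0.345, -0.0, -0.939]]
wrist_force: [-1.5, -0.1, 6.8]
gripper_width: 0.358
grip_force: 79.7
```

```bash
python3 chk.py
```

```text
t 15.8 f tool [ 0.9  0.1 -6.9] rad/tan [0.7 0.7] r 86.7 z 16.7 th -0.701 w 0.358
```

apply_moves([
  {"x": 6.5, "y": 8.5, "z": 0, "ax": 0, "ay": 0, "az": 0},
  {"x": 12, "y": 17.5, "z": 0, "ax": 0, "ay": 0, "az": 0},
  {"x": 16, "y": 27.5, "z": 0, "ax": 0, "ay": 0, "az": 0},
  {"x": 19, "y": 37.5, "z": 0, "ax": 0, "ay": 0, "az": 0},
  {"x": 20.5, "y": 48, "z": 0, "ax": 0, "ay": 0, "az": 0},
  {"x": 21, "y": 58.5, "z": 0, "ax": 0, "ay": 0, "az": 0},
  {"x": 20, "y": 69, "z": 0, "ax": 0, "ay": 0, "az": 0},
  {"x": 17.5, "y": 79.5, "z": 0, "ax": 0, "ay": 0, "az": 0},
])

```text
time_s: 16.6
tcp_pos: [0.632, -0.0122, 0.2049]
tcp_rot: [[0.939, -0.0, 0.345], [-0.001, -1.0, 0.001], [0.345, -0.001, -0.939]]
wrist_force: [-1.9, 4.0, 7.1]
gripper_width: 0.363
grip_force: 79.8
```

```bash
python3 chk.py
```

```text
t 16.6 f tool [ 0.7 -4.  -7.3] rad/tan [-0.4 -4. ] r 86.5 z 16.7 th 0.272 w 0.363
```

apply_moves([
  {"x": -3.5, "y": 10, "z": 0, "ax": 0, "ay": 0, "az": 0},
  {"x": -8.5, "y": 19.5, "z": 0, "ax": 0, "ay": 0, "az": 0},
  {"x": -14, "y": 28, "z": 0, "ax": 0, "ay": 0, "az": 0},
  {"x": -21, "y": 35.5, "z": 0, "ax": 0, "ay": 0, "az": 0},
  {"x": -29, "y": 42.5, "z": 0, "ax": 0, "ay": 0, "az": 0},
  {"x": -38, "y": 48.5, "z": 0, "ax": 0, "ay": 0, "az": 0},
  {"x": -47.5, "y": 53, "z": 0, "ax": 0, "ay": 0, "az": 0},
  {"x": -57.5, "y": 57, "z": 0, "ax": 0, "ay": 0, "az": 0},
])

```text
time_s: 17.4
tcp_pos: [0.5794, -0.0695, 0.1859]
tcp_rot: [[0.938, -0.001, 0.348], [-0.001, -1.0, -0.0], [0.348, -0.0, -0.938]]
wrist_force: [3.0, 5.2, 4.9]
gripper_width: 0.359
grip_force: 79.6
```

```bash
python3 chk.py
```

```text
t 17.4 f tool [ 4.5 -5.2 -3.6] rad/tan [-3.5 -6. ] r 85.1 z 16.5 th 1.243 w 0.359
```

apply_moves([
  {"x": -10, "y": 2, "z": 0, "ax": 0, "ay": 0, "az": 0},
  {"x": -20.5, "y": 3, "z": 0, "ax": 0, "ay": 0, "az": 0},
  {"x": -31.5, "y": 3, "z": 0, "ax": 0, "ay": 0, "az": 0},
  {"x": -42, "y": 1.5, "z": 0, "ax": 0, "ay": 0, "az": 0},
  {"x": -52, "y": -1.5, "z": 0, "ax": 0, "ay": 0, "az": 0},
  {"x": -62, "y": -5.5, "z": 0, "ax": 0, "ay": 0, "az": 0},
  {"x": -71, "y": -11, "z": 0, "ax": 0, "ay": 0, "az": 0},
  {"x": -79.5, "y": -17.5, "z": 0, "ax": 0, "ay": 0, "az": 0},
])

```text
time_s: 18.2
tcp_pos: [0.5047, -0.054, 0.1586]
tcp_rot: [[0.938, -0.001, 0.348], [0.001, -1.0, -0.004], [0.348, 0.004, -0.938]]
wrist_force: [0.2, -7.2, 8.2]
gripper_width: 0.355
grip_force: 79.9
```

```bash
python3 chk.py
```

```text
t 18.2 f tool [ 3.1  7.2 -7.6] rad/tan [ 3.7 -6.9] r 83.4 z 16.4 th 2.247 w 0.355
```

apply_moves([
  {"x": -7.5, "y": -7.5, "z": 0, "ax": 0, "ay": 0, "az": 0},
  {"x": -14, "y": -15.5, "z": 0, "ax": 0, "ay": 0, "az": 0},
  {"x": -19.5, "y": -24.5, "z": 0, "ax": 0, "ay": 0, "az": 0},
  {"x": -24, "y": -34.5, "z": 0, "ax": 0, "ay": 0, "az": 0},
  {"x": -27, "y": -44.5, "z": 0, "ax": 0, "ay": 0, "az": 0},
  {"x": -29, "y": -55, "z": 0, "ax": 0, "ay": 0, "az": 0},
  {"x": -29.5, "y": -65.5, "z": 0, "ax": 0, "ay": 0, "az": 0},
  {"x": -28.5, "y": -76, "z": 0, "ax": 0, "ay": 0, "az": 0},
])

```text
time_s: 19.0
tcp_pos: [0.4762, 0.0242, 0.148]
tcp_rot: [[0.939, -0.0, 0.344], [-0.0, -1.0, -0.001], [0.345, 0.001, -0.939]]
wrist_force: [-2.4, -1.8, 11.3]
gripper_width: 0.359
grip_force: 80.2
```

```bash
python3 chk.py; python3 -c "
from tab import *
d=np.r_[np.full(16,.125),np.linspace(.115,.05,8),np.full(8,.04)]
table(9.57+np.cumsum(d),9.57)"
```

```text
t 19.0 f tool [  1.6   1.8 -11.5] rad/tan [-1.9 -1.6] r 83.6 z 16.5 th -2.984 w 0.359
end 10.57 [(2.0, -10.5), (5.5, -20.5), (10.5, -30.0), (16.0, -39.0), (23.0, -47.0), (31.0, -54.0), (39.5, -60.0), (49.0, -65.0)]
end 11.57 [(10.0, -4.0), (20.5, -6.5), (31.0, -7.5), (41.5, -7.5), (52.0, -6.0), (62.0, -3.5), (72.0, 0.5), (81.5, 6.0)]
end 12.23 [(7.5, 5.5), (14.5, 12.0), (19.5, 18.0), (24.0, 24.0), (27.5, 29.5), (30.5, 34.5), (32.5, 39.5), (34.0, 43.0)]
end 12.55 [(1.0, 3.5), (2.0, 6.5), (2.5, 10.0), (3.5, 13.5), (4.0, 16.5), (4.0, 20.0), (4.5, 23.5), (4.5, 27.0)]
```

apply_moves([
  {"x": 2, "y": -10.5, "z": 0, "ax": 0, "ay": 0, "az": 0},
  {"x": 5.5, "y": -20, "z": 0, "ax": 0, "ay": 0, "az": 0},
  {"x": 10.5, "y": -29.5, "z": 0, "ax": 0, "ay": 0, "az": 0},
  {"x": 16, "y": -38, "z": 0, "ax": 0, "ay": 0, "az": 0},
  {"x": 23, "y": -46, "z": 0, "ax": 0, "ay": 0, "az": 0},
  {"x": 31, "y": -53, "z": 0, "ax": 0, "ay": 0, "az": 0},
  {"x": 39.5, "y": -59, "z": 0, "ax": 0, "ay": 0, "az": 0},
  {"x": 49, "y": -64, "z": 0, "ax": 0, "ay": 0, "az": 0},
])

```text
time_s: 19.8
tcp_pos: [0.5223, 0.0891, 0.1649]
tcp_rot: [[0.939, -0.0, 0.344], [-0.0, -1.0, 0.001], [0.344, -0.001, -0.939]]
wrist_force: [-1.5, 0.9, 8.0]
gripper_width: 0.358
grip_force: 80.1
```

```bash
python3 chk.py
```

```text
t 19.8 f tool [ 1.4 -0.9 -8. ] rad/tan [0.3 1.6] r 84.8 z 16.6 th -1.976 w 0.358
```

apply_moves([
  {"x": 10, "y": -4, "z": 0, "ax": 0, "ay": 0, "az": 0},
  {"x": 20.5, "y": -6.5, "z": 0, "ax": 0, "ay": 0, "az": 0},
  {"x": 31, "y": -7.5, "z": 0, "ax": 0, "ay": 0, "az": 0},
  {"x": 41.5, "y": -7.5, "z": 0, "ax": 0, "ay": 0, "az": 0},
  {"x": 52, "y": -6, "z": 0, "ax": 0, "ay": 0, "az": 0},
  {"x": 62, "y": -3.5, "z": 0, "ax": 0, "ay": 0, "az": 0},
  {"x": 72, "y": 0.5, "z": 0, "ax": 0, "ay": 0, "az": 0},
  {"x": 81.5, "y": 6, "z": 0, "ax": 0, "ay": 0, "az": 0},
])

```text
time_s: 20.6
tcp_pos: [0.5998, 0.0822, 0.1932]
tcp_rot: [[0.938, 0.0, 0.345], [-0.0, -1.0, 0.0], [0.345, -0.0, -0.938]]
wrist_force: [-0.1, -1.0, 6.4]
gripper_width: 0.358
grip_force: 79.8
```

```bash
python3 chk.py
```

```text
t 20.6 f tool [ 2.1  1.  -6. ] rad/tan [0.4 2.3] r 86.4 z 16.7 th -0.967 w 0.358
```

apply_moves([
  {"x": 7.5, "y": 5.5, "z": 0, "ax": 0, "ay": 0, "az": 0},
  {"x": 14.5, "y": 12, "z": 0, "ax": 0, "ay": 0, "az": 0},
  {"x": 19.5, "y": 18, "z": 0, "ax": 0, "ay": 0, "az": 0},
  {"x": 24, "y": 24, "z": 0, "ax": 0, "ay": 0, "az": 0},
  {"x": 27.5, "y": 29.5, "z": 0, "ax": 0, "ay": 0, "az": 0},
  {"x": 30.5, "y": 34.5, "z": 0, "ax": 0, "ay": 0, "az": 0},
  {"x": 32.5, "y": 39.5, "z": 0, "ax": 0, "ay": 0, "az": 0},
  {"x": 34, "y": 43, "z": 0, "ax": 0, "ay": 0, "az": 0},
])

```text
time_s: 21.4
tcp_pos: [0.6309, 0.039, 0.2045]
tcp_rot: [[0.939, -0.0, 0.344], [-0.0, -1.0, 0.0], [0.344, -0.0, -0.939]]
wrist_force: [-2.4, 1.1, 7.3]
gripper_width: 0.359
grip_force: 79.9
```

apply_moves([
  {"x": 1, "y": 3.5, "z": 0, "ax": 0, "ay": 0, "az": 0},
  {"x": 2, "y": 6.5, "z": 0, "ax": 0, "ay": 0, "az": 0},
  {"x": 2.5, "y": 10, "z": 0, "ax": 0, "ay": 0, "az": 0},
  {"x": 3.5, "y": 13.5, "z": 0, "ax": 0, "ay": 0, "az": 0},
  {"x": 4, "y": 16.5, "z": 0, "ax": 0, "ay": 0, "az": 0},
  {"x": 4, "y": 20, "z": 0, "ax": 0, "ay": 0, "az": 0},
  {"x": 4.5, "y": 23.5, "z": 0, "ax": 0, "ay": 0, "az": 0},
  {"x": 4.5, "y": 27, "z": 0, "ax": 0, "ay": 0, "az": 0},
])

```text
time_s: 22.2
tcp_pos: [0.6352, 0.0124, 0.2061]
tcp_rot: [[0.939, -0.0, 0.345], [-0.001, -1.0, 0.001], [0.345, -0.001, -0.939]]
wrist_force: [-0.9, 2.0, 7.0]
gripper_width: 0.359
grip_force: 79.9
```

```bash
python3 chk.py; python3 -c "
from tab import *
table(12.55+np.cumsum(np.full(16,.02)),12.55)"
```

```text
t 22.2 f tool [ 1.6 -2.  -6.8] rad/tan [ 1.6 -1.9] r 86.7 z 16.7 th -0.016 w 0.359
end 12.71 [(0.0, 1.5), (-0.0, 3.5), (-0.0, 5.0), (-0.0, 7.0), (-0.5, 8.5), (-0.5, 10.0), (-0.5, 12.0), (-1.0, 13.5)]
end 12.87 [(0.0, 1.5), (-0.5, 3.5), (-0.5, 5.0), (-1.0, 6.5), (-1.5, 8.5), (-2.0, 10.0), (-2.5, 11.5), (-3.0, 13.5)]
```

apply_moves([
  {"x": 0, "y": 1.5, "z": 0, "ax": 0, "ay": 0, "az": 0},
  {"x": 0, "y": 3.5, "z": 0, "ax": 0, "ay": 0, "az": 0},
  {"x": 0, "y": 5, "z": 0, "ax": 0, "ay": 0, "az": 0},
  {"x": 0, "y": 7, "z": 0, "ax": 0, "ay": 0, "az": 0},
  {"x": -0.5, "y": 8.5, "z": 0, "ax": 0, "ay": 0, "az": 0},
  {"x": -0.5, "y": 10, "z": 0, "ax": 0, "ay": 0, "az": 0},
  {"x": -0.5, "y": 12, "z": 0, "ax": 0, "ay": 0, "az": 0},
  {"x": -1, "y": 13.5, "z": 0, "ax": 0, "ay": 0, "az": 0},
])

```text
time_s: 23.0
tcp_pos: [0.6342, -0.0009, 0.2058]
tcp_rot: [[0.939, -0.0, 0.345], [-0.001, -1.0, 0.001], [0.345, -0.001, -0.939]]
wrist_force: [0.8, 1.8, 6.2]
gripper_width: 0.358
grip_force: 79.9
```

```bash
python3 chk.py
```

```text
t 23.0 f tool [ 2.9 -1.8 -5.5] rad/tan [ 2.6 -2.2] r 86.6 z 16.7 th 0.139 w 0.358
```

apply_moves([
  {"x": 0, "y": 1, "z": 0, "ax": 0, "ay": 0, "az": 0},
  {"x": -0.5, "y": 2, "z": 0, "ax": 0, "ay": 0, "az": 0},
  {"x": -0.5, "y": 3, "z": 0, "ax": 0, "ay": 0, "az": 0},
  {"x": -0.5, "y": 4, "z": 0, "ax": 0, "ay": 0, "az": 0},
  {"x": -1, "y": 5, "z": 0, "ax": 0, "ay": 0, "az": 0},
  {"x": -1, "y": 6, "z": 0, "ax": 0, "ay": 0, "az": 0},
  {"x": -1, "y": 7, "z": 0, "ax": 0, "ay": 0, "az": 0},
  {"x": -1, "y": 8, "z": 0, "ax": 0, "ay": 0, "az": 0},
])

```text
time_s: 23.8
tcp_pos: [0.6329, -0.0085, 0.2052]
tcp_rot: [[0.939, -0.0, 0.344], [-0.001, -1.0, 0.001], [0.344, -0.002, -0.939]]
wrist_force: [-2.4, 5.2, 7.9]
gripper_width: 0.358
grip_force: 80.0
```

```bash
python3 chk.py
```

```text
t 23.8 f tool [ 0.5 -5.3 -8.2] rad/tan [-0.7 -5.2] r 86.6 z 16.7 th 0.227 w 0.358
```

apply_moves([
  {"x": 0, "y": 0.5, "z": 0, "ax": 0, "ay": 0, "az": 0},
  {"x": 0, "y": 1, "z": 0, "ax": 0, "ay": 0, "az": 0},
  {"x": 0, "y": 1.5, "z": 0, "ax": 0, "ay": 0, "az": 0},
  {"x": -0.5, "y": 2, "z": 0, "ax": 0, "ay": 0, "az": 0},
  {"x": -0.5, "y": 2.5, "z": 0, "ax": 0, "ay": 0, "az": 0},
  {"x": -0.5, "y": 3, "z": 0, "ax": 0, "ay": 0, "az": 0},
  {"x": -1, "y": 3.5, "z": 0, "ax": 0, "ay": 0, "az": 0},
  {"x": -1, "y": 3.5, "z": 0, "ax": 0, "ay": 0, "az": 0},
])

```text
time_s: 24.6
tcp_pos: [0.6323, -0.011, 0.205]
tcp_rot: [[0.939, -0.0, 0.345], [-0.001, -1.0, 0.003], [0.345, -0.003, -0.939]]
wrist_force: [-0.5, 7.9, 6.6]
gripper_width: 0.356
grip_force: 80.1
```

```bash
python3 chk.py
```

```text
t 24.6 f tool [ 1.8 -8.  -6.3] rad/tan [-0.3 -8.1] r 86.5 z 16.6 th 0.258 w 0.356
```

The force is climbing at the sprung arm's rate, so this is the lock. Press on to about 10–11 N and hold.

apply_moves([
  {"x": 0, "y": 0.5, "z": 0, "ax": 0, "ay": 0, "az": 0},
  {"x": 0, "y": 1, "z": 0, "ax": 0, "ay": 0, "az": 0},
  {"x": 0, "y": 1.5, "z": 0, "ax": 0, "ay": 0, "az": 0},
  {"x": -0.5, "y": 2, "z": 0, "ax": 0, "ay": 0, "az": 0},
  {"x": -0.5, "y": 2, "z": 0, "ax": 0, "ay": 0, "az": 0},
  {"x": -0.5, "y": 2, "z": 0, "ax": 0, "ay": 0, "az": 0},
  {"x": -0.5, "y": 2, "z": 0, "ax": 0, "ay": 0, "az": 0},
  {"x": -0.5, "y": 2, "z": 0, "ax": 0, "ay": 0, "az": 0},
])

```text
time_s: 25.4
tcp_pos: [0.6319, -0.0125, 0.2049]
tcp_rot: [[0.939, -0.0, 0.345], [-0.002, -1.0, 0.004], [0.345, -0.004, -0.939]]
wrist_force: [0.6, 9.5, 7.8]
gripper_width: 0.362
grip_force: 80.1
```

```bash
python3 chk.py
```

```text
t 25.4 f tool [ 3.3 -9.6 -7.1] rad/tan [  0.6 -10.1] r 86.5 z 16.6 th 0.275 w 0.362
```

apply_moves([
  {"x": 0, "y": 0.5, "z": 0, "ax": 0, "ay": 0, "az": 0},
  {"x": 0, "y": 1, "z": 0, "ax": 0, "ay": 0, "az": 0},
  {"x": 0, "y": 1, "z": 0, "ax": 0, "ay": 0, "az": 0},
  {"x": 0, "y": 1, "z": 0, "ax": 0, "ay": 0, "az": 0},
  {"x": 0, "y": 1, "z": 0, "ax": 0, "ay": 0, "az": 0},
  {"x": 0, "y": 1, "z": 0, "ax": 0, "ay": 0, "az": 0},
  {"x": 0, "y": 1, "z": 0, "ax": 0, "ay": 0, "az": 0},
  {"x": 0, "y": 1, "z": 0, "ax": 0, "ay": 0, "az": 0},
])

```text
time_s: 26.2
tcp_pos: [0.6317, -0.0131, 0.2048]
tcp_rot: [[0.939, -0.0, 0.344], [-0.002, -1.0, 0.004], [0.344, -0.004, -0.939]]
wrist_force: [-0.1, 11.4, 7.5]
gripper_width: 0.359
grip_force: 80.2
```

```bash
python3 chk.py
```

```text
t 26.2 f tool [  2.5 -11.5  -7. ] rad/tan [ -0.8 -11.7] r 86.5 z 16.6 th 0.283 w 0.359
```

Held against the lock at about 11 N. Ease off gradually.

apply_moves([
  {"x": 0, "y": -1, "z": 0, "ax": 0, "ay": 0, "az": 0},
  {"x": 0, "y": -2, "z": 0, "ax": 0, "ay": 0, "az": 0},
  {"x": 0.5, "y": -3, "z": 0, "ax": 0, "ay": 0, "az": 0},
  {"x": 0.5, "y": -4, "z": 0, "ax": 0, "ay": 0, "az": 0},
  {"x": 1, "y": -5, "z": 0, "ax": 0, "ay": 0, "az": 0},
  {"x": 1, "y": -6, "z": 0, "ax": 0, "ay": 0, "az": 0},
  {"x": 1, "y": -6.5, "z": 0, "ax": 0, "ay": 0, "az": 0},
  {"x": 1, "y": -6.5, "z": 0, "ax": 0, "ay": 0, "az": 0},
])

```text
time_s: 27.0
tcp_pos: [0.6329, -0.0084, 0.2053]
tcp_rot: [[0.939, -0.0, 0.345], [-0.001, -1.0, 0.001], [0.345, -0.001, -0.939]]
wrist_force: [-0.3, 3.7, 7.5]
gripper_width: 0.36
grip_force: 80.1
```

```bash
python3 chk.py
```

```text
t 27.0 f tool [ 2.2 -3.7 -7.1] rad/tan [ 1.3 -4.2] r 86.6 z 16.7 th 0.227 w 0.36
```

apply_moves([
  {"x": 0, "y": -0.5, "z": 0, "ax": 0, "ay": 0, "az": 0},
  {"x": 0, "y": -1, "z": 0, "ax": 0, "ay": 0, "az": 0},
  {"x": 0, "y": -1.5, "z": 0, "ax": 0, "ay": 0, "az": 0},
  {"x": 0, "y": -2, "z": 0, "ax": 0, "ay": 0, "az": 0},
  {"x": 0, "y": -2, "z": 0, "ax": 0, "ay": 0, "az": 0},
  {"x": 0, "y": -2, "z": 0, "ax": 0, "ay": 0, "az": 0},
  {"x": 0, "y": -2, "z": 0, "ax": 0, "ay": 0, "az": 0},
  {"x": 0, "y": -2, "z": 0, "ax": 0, "ay": 0, "az": 0},
])

```text
time_s: 27.8
tcp_pos: [0.6332, -0.007, 0.2054]
tcp_rot: [[0.938, -0.0, 0.345], [-0.001, -1.0, 0.0], [0.345, -0.001, -0.938]]
wrist_force: [-0.6, 2.5, 6.6]
gripper_width: 0.363
grip_force: 80.1
```

apply_moves([
  {"x": 0, "y": 0, "z": 0, "ax": 0, "ay": 0, "az": 0},
  {"x": 0, "y": 0, "z": 0, "ax": 0, "ay": 0, "az": 0},
  {"x": 0, "y": 0, "z": 0, "ax": 0, "ay": 0, "az": 0},
  {"x": 0, "y": 0, "z": 0, "ax": 0, "ay": 0, "az": 0},
  {"x": 0, "y": 0, "z": 0, "ax": 0, "ay": 0, "az": 0},
  {"x": 0, "y": 0, "z": 0, "ax": 0, "ay": 0, "az": 0},
  {"x": 0, "y": 0, "z": 0, "ax": 0, "ay": 0, "az": 0},
  {"x": 0, "y": 0, "z": 0, "ax": 0, "ay": 0, "az": 0},
], fingers=55)

```text
time_s: 28.6
tcp_pos: [0.6316, -0.0073, 0.2037]
tcp_rot: [[0.94, -0.0, 0.342], [-0.0, -1.0, 0.0], [0.342, -0.0, -0.94]]
wrist_force: [-0.5, 0.6, -0.1]
gripper_width: 0.644
grip_force: 0.0
```

apply_moves([
  {"x": 0, "y": 0, "z": -8, "ax": 0, "ay": 0, "az": 0},
  {"x": 0, "y": 0, "z": -22, "ax": 0, "ay": 0, "az": 0},
  {"x": 0, "y": 0, "z": -40, "ax": 0, "ay": 0, "az": 0},
  {"x": 0, "y": 0, "z": -58, "ax": 0, "ay": 0, "az": 0},
  {"x": 0, "y": 0, "z": -70, "ax": 0, "ay": 0, "az": 0},
  {"x": 0, "y": 0, "z": -75, "ax": 0, "ay": 0, "az": 0},
  {"x": 0, "y": 0, "z": -75, "ax": 0, "ay": 0, "az": 0},
  {"x": 0, "y": 0, "z": -75, "ax": 0, "ay": 0, "az": 0},
])

```text
time_s: 29.4
tcp_pos: [0.6057, -0.0073, 0.2738]
tcp_rot: [[0.94, -0.0, 0.341], [-0.0, -1.0, 0.0], [0.341, -0.0, -0.94]]
wrist_force: [-0.6, 0.1, -0.2]
gripper_width: 0.64
grip_force: 0.0
```

```bash
python3 - <<'E'
from h import *
s=manip.sense();im=manip.grab_frame("wrist");b=manip.grab_frame("scene");t=manip.grab_frame("top")
cv2.imwrite("pics/c7.png",np.hstack([im[:,170:470],cv2.resize(b[100:230,220:400],(500,400),interpolation=cv2.INTER_CUBIC)])[:,:,::-1])
cs=[blobs(i,(105,130,50),(125,255,255)) for i in (b,t)];os=[blobs(i,(5,150,90),(18,255,255)) for i in (b,t)];print(cs,os)
k=blobs(im,(0,0,0),(179,255,40),(270,150,375,235),100);print(k)
E
```

```text
[[([251.5, 66.4], [247, 61, 10, 12, 67]), ([231.6, 91.4], [208, 69, 57, 36, 749]), ([306.1, 138.6], [302, 136, 10, 7, 48]), ([270.9, 162.9], [264, 157, 14, 13, 121]), ([221.9, 271.6], [214, 264, 16, 16, 211]), ([247.2, 281.9], [240, 274, 15, 17, 218])], [([480.7, 99.9], [476, 84, 10, 32, 152]), ([428.4, 209.0], [422, 203, 14, 13, 153]), ([430.5, 235.9], [424, 230, 14, 13, 154])]] [[([281.4, 148.6], [275, 143, 14, 12, 116])], []]
[([320.7, 214.8], [299, 191, 43, 44, 1113])]
```

View pics/c7.png

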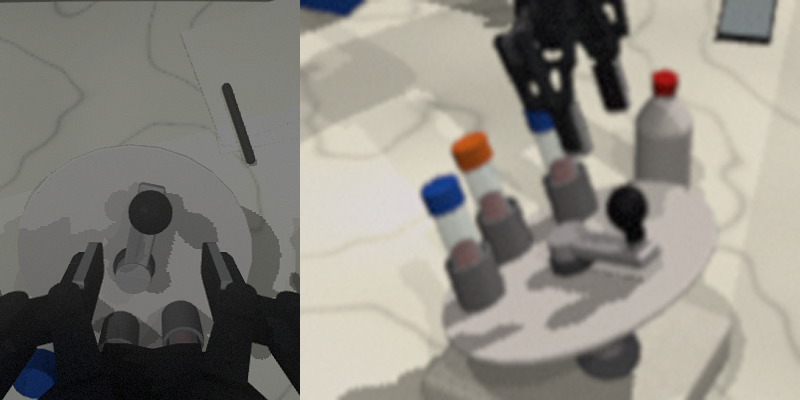

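The rotor has stayed at the lock, with the arm turned about 0.2 rad past its start (two turns on). The orange tube stands level with the blue ones (cap at scene 281,149) and the gripper is clear. Handing in.

```bash
python3 -c "
from plant import manip
print(manip.job_done())"
```

```text
the job is handed in; nothing more can be done
None
```

The orange-capped tube is seated in the mixer's empty socket; I cranked the mixer about two turns clockwise to its lock, pressed the knob on with about 11 N and let go, and the job is handed in at about 30 s (no verdict was returned).

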